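Load a laptop battery into the spring test cradle

ROBOT

A 7-joint arm with a two-finger parallel gripper is mounted at the origin on the work surface. World frame = base frame: x ahead of the robot, y to its left, z up, the work surface at z = 0. Lengths are in mm, angles in rad, forces in N, time in s.
With the tool pointing down it reaches from about 400 to 850 mm from the base axis. Payload 10.4 kg.
Tool frame: the origin (TCP) lies between the finger pads; the fingertips stand 22 mm ahead of it and the grasp point (between the pads) lies 3 mm ahead of it; z points along the fingers, y is the line along which they close (so a half turn about z gives the same grasp; the last joint's range is limited). The gripper opens to 87 mm and grips with 3 to 60 N. Pads are 19 mm wide; open, the fingers measure 117 mm over their backs; the gripper's body (75 mm by 190 mm) begins 51 mm behind the grasp point.
Start: joints at [1.123, 0.332, -0.065, 1.46, 0.022, 1.35, -0.088], TCP at [257.609, -569.462, 244.576] pointing down, gripper open.
Joint ranges: [-2.6, 2.6], [-0.5, 2.12], [-1.47, 1.34], [0.16, 2.42], [-1.27, 4.41], [0.06, 2.06], [-2.6, 2.6]. Speed limits (rad/s): [2.22, 2.22, 2.79, 2.79, 3.14, 3.14, 3.14].

INTERFACE

Orientations are given as a unit quaternion [w, x, y, z].
In Python, from bench import robot gives the robot as it stands. The module is installed in compiled form; this text tells all that it offers. Calls block until the motion is done:
- robot.move_to(position, orientation): joint-space move of the TCP to a pose.
- robot.move_l(position, orientation=None, velocity=150, threshold=None): straight line of the TCP; orientation=None keeps the orientation; velocity is the mean speed in mm/s. With threshold (N) it stops when the force on the tool has changed by that much, and returns True; else False.
- robot.move_joints(angles): joint-space move.
- robot.gripper_to(opening): finger opening in mm; the grip force is fixed at half the most; returns when the fingers have stopped.
- robot.sleep(seconds).
- robot.ik(position, orientation): joint angles nearest the present ones, or None.
- robot.read_camera(name): name is "side" or "top" or "wrist"; returns (picture, depth): 400x640x3 uint8, red, green, blue; 400x640 float32, mm along the optical axis (not along the pixel's ray), 0 where there is no reading.
- robot.get_calibration(name): a dict with "fovy" (degrees; the focal length in pixels is half the picture's height over the tangent of half this angle, whatever the lens; pixels are square), "cx", "cy" (the principal point, pixels), "k1" (the pictures are not rectified: a ray, as slopes to the right and down, at radius r is drawn at 1 + k1 r^2 times it, then the intrinsics apply), "eye" and "orientation" of the camera in the world. Camera axes: x right, y down, z forward; pixel columns grow to the right and rows downward; lengths in mm; the calibration is good to about 2 mm. A picture is of the moment at which its call begins: read the wrist's pose just before it. get_calibration takes no time and is no camera call; for the wrist camera it gives the pose at the moment of the call.
A pose or a line that the arm cannot do raises robot.MotionError and nothing moves.
- robot.hand_in(): hands the job in; it is judged then, once.
Readings, each from a call of its own:
- robot.current_clock(): time.
- robot.current_joint_positions(): joint angles.
- robot.current_qvel(): joint speeds.
- robot.current_joint_efforts(): joint torques, N m.
- robot.current_tcp_pos(): TCP position.
- robot.current_tcp_rot(): TCP orientation.
- robot.current_ft_force(): force on the tool from outside, world axes, zero at the start.
- robot.current_ft_torque(): the same for the moment, N m.
- robot.current_finger_gap(): finger opening in mm.
- robot.current_finger_force(): force on a finger pad.
Only numpy, scipy, OpenCV 4.12 (cv2) and the standard library are available. Lean on these libraries where they do the work, as an engineer would, in place of code of your own. Each camera call takes 0.05 s, during which the arm holds its last target. There are 200 camera calls.

TASK

Load the shorter of the two black laptop battery packs into the spring-loaded aluminium test cradle: with the pack in the gripper, press one of its ends against the tall sprung jaw to hold the jaw open, lower the pack flat onto the bay floor between jaw and end stop, and only then let go, so that the jaw clamps it fully home against the end stop. Do not move the longer pack.

Things in the scene. Friction and masses are not known exactly. Their poses are not given: they have to be found in the camera images.
- pack: SHORTER battery pack: black plastic block, paper label on top, 115 mm long (own y), 46 mm wide (own x), 26 mm thick (z), about 0.2 kg, flat and loose on the bench, left or right of the cradle. Origin: centre of underside. Grip across the 46 mm at its middle; either end may go to the jaw. Loaded, its origin is at cradle x 0, y 7.5, z 10 mm, its length along cradle y.
- long_pack: LONGER battery pack of the same make, 190 mm long (own y), 46 mm wide (own x), 26 mm thick, loose on the bench on the other side of the cradle; too long for the cradle: leave it where it lies. Origin: centre of underside.
- cradle: aluminium cradle fixed to the bench; origin on the bench top; own y along the slide, from stop to jaw. In mm: base plate x -50..50, y -65..125, its top (bay floor) at z 10. Low dark end stop: inner face y -50, outer -62, top z 25. Two cheeks by it, as low, y -50..-30, 64 apart in x. Else the bay's sides are open. Behind the jaw a low end block, y 117..125.
- jaw (a joint): opening of the sprung jaw, m: 0 shut to 0.045, sliding to cradle +y. Upright steel plate, 56 mm wide, 12 thick, top 59 mm above the bench; its face to the stop is at cradle y = 45 mm + opening: 95 mm gap when shut; a loaded pack leaves it 20 mm open. Spring shuts it: 5 N at 0, 7 N at 20 mm, 10 N at 45 mm. Push it with the pack's end, pack underside 5 to 10 mm over the stop's top.
There are look-alikes about, which are no part of the job. Of the things that look like the cradle, the largest one is meant.

How it is judged:
By the outcome, as a careful person would: the job done as asked, in the order asked, and still so for the second after the job is handed in, with the robot touching nothing.
It also fails if it takes over 48 s, if anything falls off the work surface, if the arm or the gripper's body presses on something with over 40 N, if the wrist force passes 120 N, or if a joint passes its speed limit or range.

## Working session

There is one attempt and no reset: what is moved stays moved. The work goes in short steps, each a Python script; the robot and the scene stay as the last script left them, time stands still between calls to the robot, and variables do not carry over. Pictures are saved under pics/ and viewed, at most 10 in all, crops included, and the job is handed in when it is done.

```bash
mkdir -p pics; cat > h.py <<'E'
import numpy as np, cv2
from bench import robot
from scipy.spatial.transform import Rotation as R
def rot(q): return R.from_quat([q[1],q[2],q[3],q[0]]).as_matrix()
def snap(name,fn):
    c=robot.get_calibration(name); p,d=robot.read_camera(name)
    cv2.imwrite(f'pics/{fn}.png',p[:,:,::-1]); np.savez(f'pics/{fn}.npz',p=p,d=d,**{k:np.array(v) for k,v in c.items()})
def load(fn): return np.load(f'pics/{fn}.npz')
def ray(c,u,v):
    f=200/np.tan(np.radians(float(c['fovy']))/2)
    K=np.array([[f,0,float(c['cx'])],[0,f,float(c['cy'])],[0,0,1]])
    a=cv2.undistortPoints(np.array([[[u,v]]],float),K,np.array([float(c['k1']),0,0,0]))[0,0]
    return rot(c['orientation'])@np.array([a[0],a[1],1])
def atz(c,u,v,z):
    r=ray(c,u,v); e=c['eye']; return e+r*(z-e[2])/r[2]
def atd(c,u,v):
    d=np.median(c['d'][v-1:v+2,u-1:u+2]); return c['eye']+ray(c,u,v)*d
def quat(yaw): # tool down, tool y axis at angle yaw in world
    y=np.array([np.cos(yaw),np.sin(yaw),0]); z=np.array([0,0,-1.]); x=np.cross(y,z)
    q=R.from_matrix(np.c_[x,y,z]).as_quat(); return [q[3],q[0],q[1],q[2]]
E
python3 - <<'E'
from h import *
snap('top','top0'); snap('side','side0')
print(robot.current_clock(), {k:robot.get_calibration('top')[k] for k in('eye','fovy','k1')},robot.get_calibration('side')['eye'])
a=cv2.imread('pics/top0.png');cv2.imwrite('pics/t.png',cv2.resize(a,(800,500)))
E
```

```text
0.1 {'eye': array([ 300.11149504,   42.62078042, 1310.56728776]), 'fovy': 43.63590913754204, 'k1': -0.1389684134425113} [ 362.30654643 -524.84604241  700.90391253]
```

View pics/top0.png

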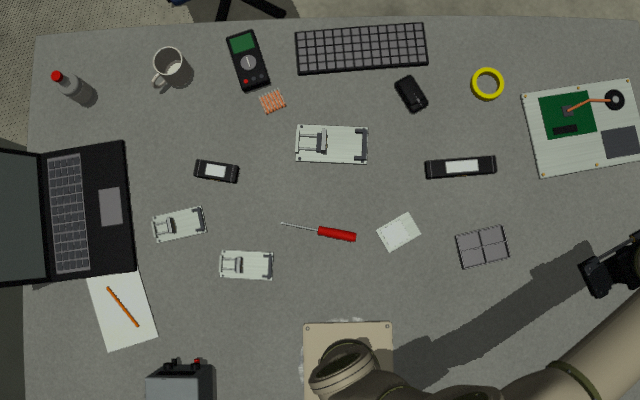

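View pics/side0.png

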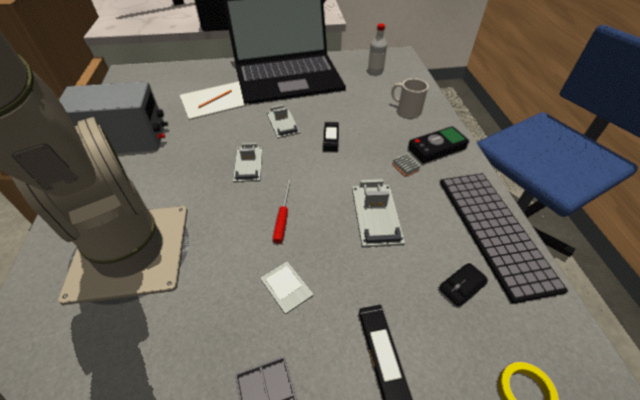

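Top view: packs at (216,171), the shorter, and (461,167), the longer. Cradles at (331,144), (180,224) and (246,264); the one at (331,144) is the largest, so it is the one meant. I'll confirm this in a crop.

```bash
python3 - <<'E'
from h import *
c=load('top0')
a=cv2.imread('pics/top0.png')[110:200,180:380];cv2.imwrite('pics/crop1.png',cv2.resize(a,(800,360),interpolation=cv2.INTER_CUBIC))
for n,u,v,z in[('pack',216,171,26),('long',461,167,26),('cr',331,144,10)]: print(n,atz(c,u,v,z).round(1),atd(c,u,v).round(1))
E
```

```text
pack [514.8 332.8  26. ] [515.  333.1  24.9]
long [ 509.1 -310.1   26. ] [ 509.1 -310.    26.1]
cr [581.6  28.9  10. ] [581.7  28.9   9.2]
```

View pics/crop1.png

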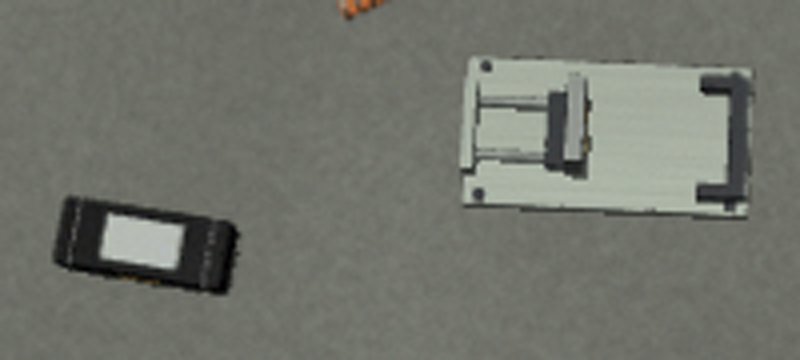

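Crop confirms it: the largest cradle has its jaw on the left (crop ~575,115) and its stop on the right (~740,135). The short pack is centred at crop (146,245). Next, close looks with the wrist camera, cradle first since it is on the way.

```bash
python3 - <<'E'
from h import *
c=load('top0')
g=lambda L,z:np.array([atz(c,180+u/4,110+v/4,z) for u,v in L])
C=g([(470,57),(753,68),(748,216),(464,205)],10); P=g([(68,197),(237,222),(225,293),(55,265)],26)
for Q in(C,P):
    ax=(Q[0]+Q[3]-Q[1]-Q[2])/2; print(Q.mean(0).round(1),np.linalg.norm(ax),np.linalg.norm(Q[0]-Q[3]),np.degrees(np.arctan2(ax[1],ax[0])))
cc=C.mean(0);pc=P.mean(0)
for yaw in(0,np.pi):
  for p in((cc[0],cc[1],300),(pc[0],pc[1],300)):
    q=robot.ik(p,quat(yaw)); print(yaw,None if q is None else np.round(q,2))
w=robot.get_calibration('wrist'); T=rot(robot.current_tcp_rot())
print(T.T@(w['eye']-robot.current_tcp_pos()), (T.T@rot(w['orientation'])).round(2),w['fovy'])
E
```

```text
[581.5  25.9  10. ] 188.20072866672177 100.4030632274119 86.22724163806262
[514.7 331.7  26. ] 115.1411521299299 46.006641164576294 79.51494988385139
0 [ 0.49  0.3  -0.76  1.46  0.2   1.46 -0.27]
0 [ 0.23  0.62 -1.35  1.36  0.6   1.61 -1.04]
3.141592653589793 None
3.141592653589793 [ 0.19  0.56 -1.24  1.36  0.53  1.58  2.15]
[ 6.91598960e+01  7.08583663e-02 -1.40322074e+02] [[-0.   -0.97 -0.25]
 [ 1.   -0.    0.  ]
 [-0.   -0.25  0.97]] 58.228235920801325
```

```bash
python3 - <<'E'
from h import *
robot.move_to([581.5,25.9,200],quat(np.radians(-3.8))); snap('wrist','w_cr'); print(robot.current_clock())
robot.move_to([514.7,331.7,200],quat(np.radians(-10.5))); snap('wrist','w_pk'); print(robot.current_clock())
cv2.imwrite('pics/both.png',cv2.resize(np.hstack([cv2.imread(f'pics/{n}.png') for n in('w_cr','w_pk')]),(800,250)))
E
```

```text
2.5667
3.8083
```

View pics/w_cr.png

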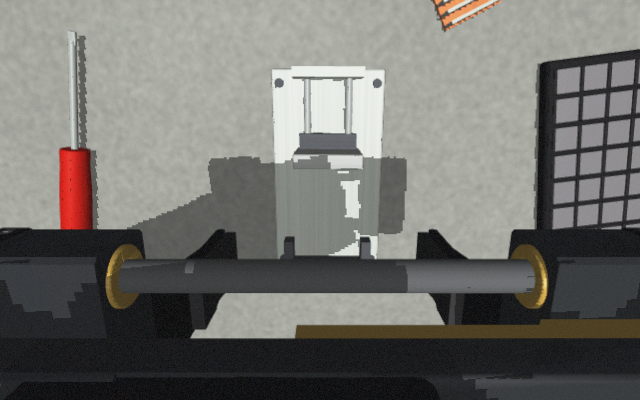

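View pics/w_pk.png

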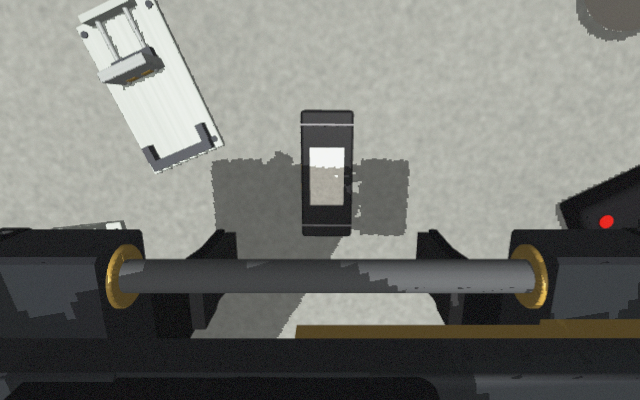

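Wrist views. The cradle's far corners are at (273,70) and (384,70), and the cheek ends at about (294,238) and (360,238). The pack's top corners are (302,111), (353,111), (353,235) and (303,235).

```bash
python3 - <<'E'
from h import *
c=load('w_cr')
A=[atz(c,u,v,z) for u,v,z in[(272.5,70,10),(384.5,70,10),(294,238,25),(360,238,25),(298,158,59),(362,158,59)]]
m1=(A[0]+A[1])/2; m2=(A[2]+A[3])/2
print('far corners',A[0].round(1),A[1].round(1),np.linalg.norm(A[0]-A[1]),'cheek',A[2].round(1),A[3].round(1),np.linalg.norm(A[2]-A[3]))
d=(m1-m2)[:2]; print('len (155 exp)',np.linalg.norm(d)); th=np.arctan2(d[1],d[0]);w=A[1]-A[0]
print('angle y',np.degrees(th),'from width',np.degrees(np.arctan2(w[1],w[0]))+90)
y=d/np.linalg.norm(d); print('origin',m1[:2]-125*y, m2[:2]+30*y)
c2=load('w_pk'); P=np.array([atz(c2,*t,26) for t in[(302,111),(353,111),(353.5,235.5),(302.5,235.5)]])
ax=(P[0]+P[1]-P[2]-P[3])/2; print('pack',P.mean(0).round(1),np.linalg.norm(ax),np.linalg.norm(P[0]-P[1]),np.degrees(np.arctan2(ax[1],ax[0])),'top z',atd(c2,325,135)[2],atd(c2,325,220)[2])
# jaw / floor depth checks
for u,v in[(300,100),(328,160),(328,200),(328,140)]: print(u,v,atd(c,u,v).round(1))
E
```

```text
far corners [542.  124.7  10. ] [639.2 118.   10. ] 97.4320052255907 cheek [548.2 -26.   25. ] [609.8 -30.2  25. ] 61.71067082339797
len (155 exp) 149.86873421171856
angle y 85.57278165766037 from width 86.04825613867784
origin [580.92148491  -3.27702072] [581.31758101   1.83893437]
pack [518.7 336.1  26. ] 112.58756560906507 43.376488372123454 79.64321674859865 top z 26.375739770488053 25.864454393293727
300 100 [563.7  97.9  11. ]
328 160 [585.1  50.4  59.6]
328 200 [582.2   4.6  10.2]
328 140 [586.1  62.5  23.9]
```

```bash
cat >> h.py <<'E'
def cloud(c):
    f=200/np.tan(np.radians(float(c['fovy']))/2)
    K=np.array([[f,0,float(c['cx'])],[0,f,float(c['cy'])],[0,0,1]])
    v,u=np.mgrid[0:400,0:640]
    a=cv2.undistortPoints(np.stack([u,v],-1).reshape(-1,1,2).astype(float),K,np.array([float(c['k1']),0,0,0]))[:,0]
    d=c['d'].reshape(-1,1)
    return c['eye']+(np.c_[a,np.ones(len(a))]*d)@rot(c['orientation']).T
def rect(c,cen,rad,z0,z1):
    X=cloud(c); m=(np.hypot(*(X[:,:2]-cen).T)<rad)&(X[:,2]>z0)&(X[:,2]<z1)&(c['d'].ravel()>0)
    M=cv2.morphologyEx(m.reshape(400,640).astype(np.uint8),cv2.MORPH_OPEN,np.ones((3,3)))
    n,l,s,_=cv2.connectedComponentsWithStats(M); k=1+np.argmax(s[1:,4])
    return cv2.minAreaRect(X[l.ravel()==k,:2].astype(np.float32)),s[k]
E
python3 - <<'E'
from h import *
for n in('top0','w_pk'): print(n,'pack',rect(load(n),[517,334],90,18,34))
print('cradle top',rect(load('top0'),[581,28],115,5,80)); 
for n in('top0','w_cr'):
    print('jaw',n,rect(load(n),[583,48],60,52,66)); print('stop',n,rect(load(n),[579,-50],45,20,32))
E
```

```text
top0 pack (((517.5950927734375, 336.1724548339844), (115.4534912109375, 46.799034118652344), 78.74104309082031), array([193, 159,  45,  24, 746], dtype=int32))
w_pk pack (((517.8538208007812, 336.64605712890625), (113.56786346435547, 46.02203369140625), 79.19149017333984), array([ 301,  110,   53,  126, 6414], dtype=int32))
cradle top (((583.0350341796875, 27.91449737548828), (190.3867645263672, 100.99742889404297), 85.95767974853516), array([ 295,  124,   73,   40, 2424], dtype=int32))
jaw top0 (((583.5699462890625, 49.59915542602539), (10.288591384887695, 45.65760040283203), 88.5846939086914), array([321, 131,   5,  18,  83], dtype=int32))
stop top0 (((556.7306518554688, -53.373619079589844), (27.48930549621582, 52.743019104003906), 59.060638427734375), array([354, 142,  13,  18, 104], dtype=int32))
jaw w_cr (((585.0646362304688, 49.51117706298828), (11.820866584777832, 55.57228088378906), 85.73467254638672), array([ 293,  153,   71,   16, 1114], dtype=int32))
stop w_cr (((541.9996948242188, -37.265281677246094), (17.97166633605957, 8.645404815673828), 84.51839447021484), array([284, 240,  10,  19, 185], dtype=int32))
```

Fits agree: pack (517.8,336.5) at 79.1°, cradle origin (581.2,−1.7) with +y at 85.9°. The sizes check out at 115×46, 190×101 and jaw 55.6×11.8. Grasping now.

```bash
python3 - <<'E'
from h import *
q=quat(np.radians(79.1-90)); p=[517.8,336.5]
robot.move_to(p+[90],q)
print(robot.move_l(p+[24],velocity=60,threshold=15), robot.current_tcp_pos())
robot.gripper_to(40); print('gap',robot.current_finger_gap(),robot.current_finger_force())
robot.move_l(p+[130],velocity=100); print('gap',robot.current_finger_gap(),robot.current_ft_force(),robot.current_clock())
snap('wrist','w_held')
print(rect(load('w_held'),p,90,100,150), robot.current_tcp_pos())
E
```

```text
False [518.01145481 336.71722598  24.43906948]
gap 45.909284467331176 29.99974878039211
gap 46.061239306294304 [ 0.55276269 -0.37439876 -1.55374557] 7.5583
(((524.1624145507812, 367.2502136230469), (51.51043701171875, 67.0325927734375), 78.70231628417969), array([  241,   131,   172,   128, 15591], dtype=int32)) [517.44368691 336.24497062 129.1570668 ]
```

View pics/w_held.png

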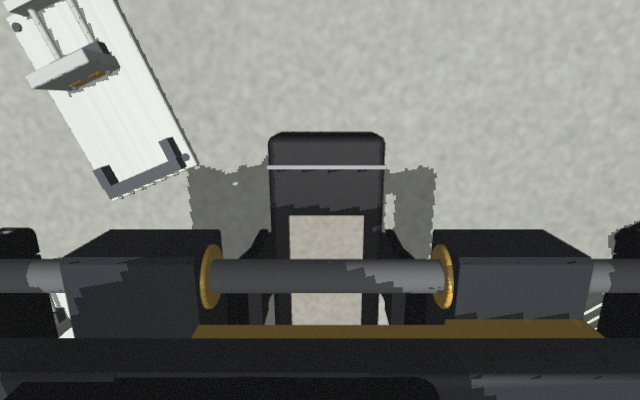

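```bash
cat >> h.py <<'E'
O=np.array([581.2,-1.7]); TH=np.radians(85.9); CY=np.array([np.cos(TH),np.sin(TH)]); CX=np.array([np.sin(TH),-np.cos(TH)])
QC=quat(TH-np.pi/2)
def cr(y,under,x=0): return [*(O+CY*y+CX*x),under+24.4]
def cpose(): 
    t=np.array(robot.current_tcp_pos()); d=t[:2]-O; return np.round([d@CX,d@CY,t[2]-24.4],2)
E
python3 - <<'E'
from h import *
c=load('w_held'); print('end',[np.round((rot(quat(np.radians(-10.9))).T@(atd(c,326,v)-np.array([517.44,336.24,129.16]))),1) for v in(133,136,140,160)])
robot.move_to(cr(-25,105),QC); robot.move_l(cr(-25,33),velocity=90)
print(cpose(),robot.current_clock()); f0=np.array(robot.current_ft_force())
robot.move_l(cr(-8,33),velocity=40); print(cpose(),np.array(robot.current_ft_force())-f0)
snap('wrist','w_pre'); snap('side','s_pre'); print(robot.current_clock())
cv2.imwrite('pics/sp.png',cv2.resize(cv2.imread('pics/s_pre.png')[120:280,260:500],(800,533)))
E
```

```text
end [array([57.3,  0.3,  9.1]), array([56.8,  0.3,  0.4]), array([55.5,  0.3, -1.8]), array([47.9,  0.3, -2.4])]
[  0.43 -24.87  33.54] 9.9333
[ 0.25 -8.68 33.22] [ 0.09010592 -5.29449988  3.33996796]
10.6083
```

View pics/sp.png

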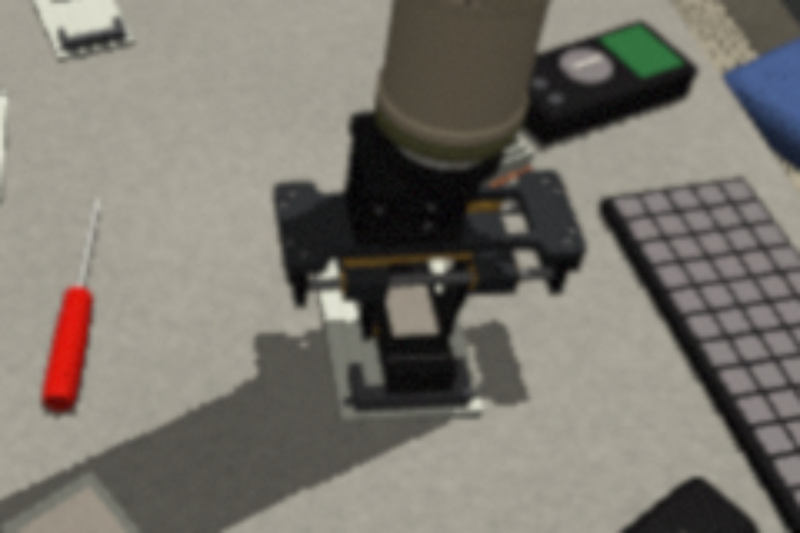

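View pics/w_pre.png

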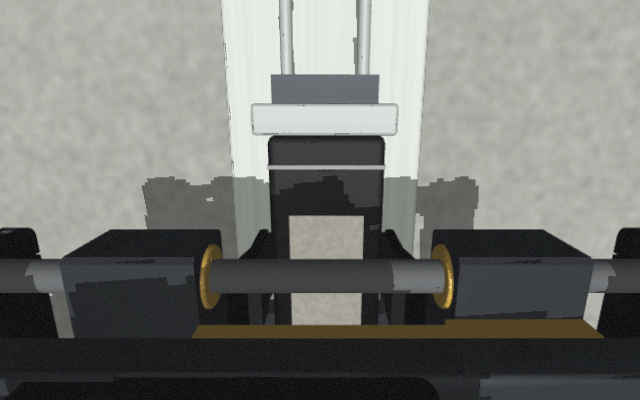

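The pack's end is against the jaw (jaw at row 135, columns 252–397; pack centred at 326) with about 5 N on it. Next: push the jaw open and check for slip before lowering.

```bash
python3 - <<'E'
from h import *
robot.move_l(cr(16,33),velocity=40); print(cpose(),robot.current_ft_force(),robot.current_finger_gap())
snap('wrist','w_push'); c=load('w_push'); c0=load('w_pre')
X=[cloud(k).reshape(400,640,3) for k in(c0,c)]
for k,x in zip((c0,c),X): 
    m=(x[:,:,2]>54)&(x[:,:,2]<66); m[:90]=0;m[150:]=0;m[:,:245]=0;m[:,405:]=0
    j=x[m][:,:2]-O; print('jaw y range',np.percentile(j@CY,[1,99]),'pack top rows z',[x[v,326,2].round(1) for v in(145,160,180)],[((x[v,326,:2]-O)@CY).round(1) for v in(139,145,165)])
print(np.abs(c['p'][155:250,270:385].astype(int)-c0['p'][155:250,270:385]).mean(), robot.current_clock())
E
```

```text
[ 0.31 14.25 33.19] [-0.84475471 -7.24327979  2.15337582] 45.54880176066604
jaw y range [43.4086515  60.49085047] pack top rows z [np.float64(59.3), np.float64(58.8), np.float64(60.5)] [np.float64(47.1), np.float64(44.9), np.float64(37.4)]
jaw y range [66.36497267 83.42301456] pack top rows z [np.float64(59.9), np.float64(60.5), np.float64(60.1)] [np.float64(70.0), np.float64(67.9), np.float64(60.2)]
4.695194508009154 11.4083
```

No slip: TCP and jaw both moved 23 mm, and the pack is level. Far end sits at about y −43, clear of the stop. Lowering.

```bash
python3 - <<'E'
from h import *
robot.move_l(cr(16,14),velocity=50); print(cpose(),robot.current_ft_force())
print(robot.move_l(cr(16,8.5),velocity=15,threshold=8),cpose(),robot.current_ft_force(),robot.current_finger_gap(),robot.current_clock())
snap('wrist','w_low'); x=cloud(load('w_low')).reshape(400,640,3)
print([x[v,326].round(1) for v in(145,160,180,200)])
E
```

```text
[ 0.08 13.8  13.51] [ 1.07610948 -8.19553985 -4.6744348 ]
True [ 0.18 12.19 11.59] [-0.2695425  -8.25930832  1.64624198] 45.47066022977483 12.2
[array([586.5,  63.9,  37.9]), array([586.1,  58.1,  38. ]), array([585.4,  50.1,  37. ]), array([584.9,  42.2,  38.3])]
```

View pics/w_low.png

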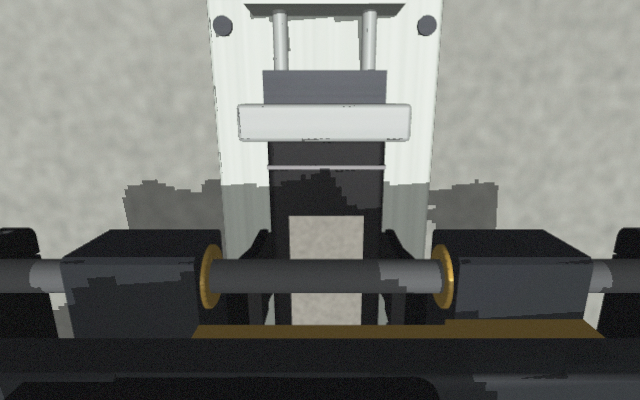

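```bash
python3 - <<'E'
from h import *
print(cpose(),robot.current_ft_force())
for z in(10.5,9.5,8.5):
    s=robot.move_l(cr(16,z),velocity=8,threshold=12); print(s,cpose(),robot.current_ft_force(),robot.current_clock())
    if s or robot.current_ft_force()[2]>8: break
E
```

```text
[ 0.12 11.65 11.51] [ 5.75907484e-03 -6.82130532e+00  1.45265674e+00]
False [ 0.22 14.19 10.6 ] [-0.80863941 -7.60273847  1.18767964] 12.7917
False [ 0.32 14.15  9.65] [-0.59903184 -7.03480713  1.3924168 ] 13.0667
True [ 0.35 13.36  9.55] [-2.14669628 -2.95751888  6.52966373] 13.275
```

Floor contact. Release, back off and check.

```bash
python3 - <<'E'
from h import *
robot.gripper_to(80); robot.sleep(0.3)
t=cpose(); robot.move_l(cr(t[1],130),velocity=100); robot.move_to(cr(-40,190),QC)
robot.sleep(0.3); snap('wrist','w_done'); print(robot.current_clock())
c=load('w_done'); print('jaw',rect(c,O+CY*71,40,52,66)); print('pack',rect(c,O+CY*30,45,30,42))
r=rect(c,O+CY*71,40,52,66)[0][0]; print('jaw centre y (71 exp)',(np.array(r)-O)@CY)
# move aside for the fixed cameras
robot.move_to([480,-230,260],QC); snap('top','t_done'); print(robot.current_clock())
c=load('t_done'); r,_=rect(c,O+CY*5,70,30,45); print('pack top',r,'cradle xy',(np.array(r[0])-O)@CX,(np.array(r[0])-O)@CY)
cv2.imwrite('pics/tc.png',cv2.resize(cv2.imread('pics/t_done.png')[110:200,260:500],(800,300),interpolation=cv2.INTER_CUBIC))
E
```

```text
16.575
jaw (((586.4924926757812, 69.20596313476562), (12.44228458404541, 55.68557357788086), 85.77821350097656), array([ 291,   40,   73,   18, 1233], dtype=int32))
pack (((583.7732543945312, 23.328691482543945), (80.27051544189453, 46.06529998779297), 85.80941009521484), array([ 301,   60,   55,   97, 4962], dtype=int32))
jaw centre y (71 exp) 71.10289908408109
17.5
pack top ((582.0340576171875, 5.394397735595703), (115.23715209960938, 47.066593170166016), 86.1599349975586) cradle xy 0.32469177552228656 7.135874619871207
```

View pics/tc.png

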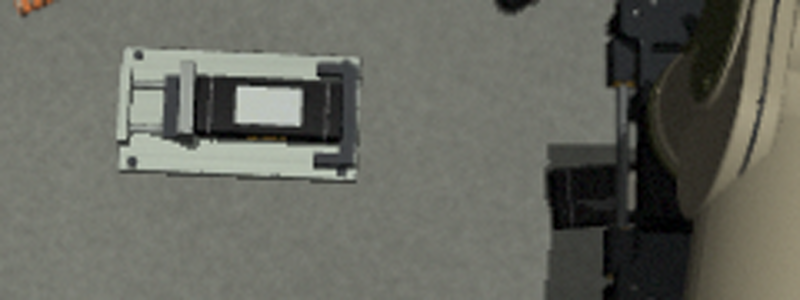

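The crop shows the pack (centre ~268,106) lying flat between the jaw (~188) and the end stop (~345). It measures cradle x 0.3, y 7.1 and the jaw is 20 mm open. The gripper is well clear above the long pack.

```bash
python3 -c "
from bench import robot
print(robot.hand_in())"
```

```text
the job is handed in; nothing more can be done
None
```

The short pack is clamped against the cradle's end stop with the jaw 20 mm open, the long pack was left alone, and I handed the job in at about 17.5 s.

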